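# Turn a valve seat ring over with the flipper fixture

## Robot

A 6-joint arm with a two-finger parallel gripper is mounted at the origin on a cart in front of the work surface, level with it; the furniture and walls round the work are solid. World frame = base frame: x ahead of the robot, y to its left, z up, the work surface at z = 0. Lengths are in m, angles in rad, forces in N, time in s.
With the tool pointing down it reaches from about 0.425 to 0.95 m from the base axis. Payload 3.5 kg.
Tool frame: the origin (TCP) lies at the very end of the fingers, on their centre line; the grasp point (between the pads) lies ctrl.tcp_to_grasp behind it (ctrl.tcp_to_grasp is the distance from the TCP to the grasp point, in m); z points along the fingers, y is the line along which they close (so a half turn about z gives the same grasp; the last joint's range is limited). The gripper opens to 85 mm and grips with 20 to 120 N. Pads are 22 mm wide; open, the fingers measure 114 mm over their backs; the gripper's body (76 mm by 85 mm) begins 54 mm behind the grasp point. The pads swing forward as they close: fully open they stand 13 mm farther back than shut.
Start: joints at [-1.37, 0.286, 1.577, -0, 1.279, -0.15], TCP at [0.232, -0.634, 0.231] pointing down, gripper open.
Joint ranges: [-2.77, 2.77], [-0.9, 2.22], [0.21, 2.48], [-1.53, 4.67], [0.24, 2.81], [-2.84, 2.84]. Speed limits (rad/s): [2.79, 2.79, 3.14, 3.14, 3.14, 3.14].

## Interface

Orientations are given as a unit quaternion [x, y, z, w].
In Python, from plant import ctrl gives the robot as it stands.
- The arm moves only by the shell command python3 -m inch 'ROWS' [FORCE]. ROWS is JSON, a list of rows, each an object with "slide": the shift along the tool's x, y, z in cm, a list of three; "turn": the turn about the tool's z in rad; "grip": the finger opening in cm, from 0 to 8.54. A call has 1 to 20 rows; each row is the pose to reach, as a shift and turn from the pose commanded when the call began, along the tool's axes at that moment; what a row does not reach only later rows make up. A row lasts 1/10 s, in which the tool goes at most 50 mm and 8.59 degrees, less where a joint would pass 70% of its speed; a pose out of reach is approached as far as the arm can. A call with a gripper value outside its range is refused whole. The fingers move at their own pace and stop on an object; FORCE is the grip in N (left out, the last holds). Time passes only in rows, so rows that repeat a pose let the fingers close. It gives the time, the measured TCP pose, the force, the opening and the grip force at its end, in the units of the state.
- ctrl.get_state(): the state, without advancing time (a new reading comes with each control period).
- ctrl.read_camera(name): name is "side" or "top"; returns (picture, depth): 480x640x3 uint8, red, green, blue; 480x640 float32, m along the optical axis (not along the pixel's ray), 0 where there is no reading.
- ctrl.camera_info(name): a dict with "K" (3x3 intrinsics, pixels), "D" ([k1, k2, p1, p2, k3] as OpenCV has them; the pictures are not rectified), "camera_from_world" (4x4, takes a point from world to camera coordinates). Camera axes: x right, y down, z forward; pixel columns grow to the right and rows downward; lengths in m; the calibration is good to about 2 mm. A picture is of the moment at which its call begins. camera_info takes no time and is no camera call.
- ctrl.sign_off(): hands the job in; it is judged then, once.
The state is a dict: "time": time; "qpos": joint angles; "dq": joint speeds; "joint_efforts": joint torques, N m; "eef_pos": TCP position; "tcp_rot": TCP orientation; "contact_force": force on the tool from outside, world axes, zero at the start; "wrist_torque": the same for the moment, N m; "opening": opening from 0.0 (shut) to 1.0 (fully open); "finger_force": force on a finger pad.
Only numpy, scipy, OpenCV 4.12 (cv2) and the standard library are available. Lean on these libraries where they do the work, as an engineer would, in place of code of your own. Each camera call takes 0.05 s, during which the arm holds its last target. There are 200 camera calls.

## Task

Take the large flat valve seat ring (the wider of the two plain grey rings) and lay it flat between the four white pegs of the blue hinged plate, then let go of it. Swing the plate by its red handle right over until it lies closed on the nest, so that the ring drops upside down into the nest; let go and leave the plate closed. Leave the smaller ring and the grey vee block where they are.

Things in the scene. Friction and masses are not known exactly. Their poses are not given: they have to be found in the camera images.
- valve_ring: The part to turn over: plain grey valve seat ring, 54 mm outside diameter, about 32 mm bore, 12 mm high, about 50 g, lying flat on the bench. It is the wider and flatter of two plain grey rings. Origin: centre of its underside as found; z is up at the start and must point down at the end. Can be grasped across its 54 mm outside from above, in any direction.
- small_ring: Bystander: plain grey ring, 44 mm diameter, 15 mm high. Origin at the centre of its underside. Not to be moved.
- vee_block: Bystander: ground grey steel vee block, 42 x 45 mm, 35 mm high. Origin at the centre of its underside. Not to be moved.
- pocket (a point): Centre of the seat on the blue hinged plate (84x66x8 mm), on its surface, 50 mm above the bench when open. Round it on a 35 mm radius, in the diagonals of the axes, stand 4 tapered white pegs 8 mm high, 10 mm thick at the root, 5 at the tip. Turns with the plate; axes as the nest's while open. Fingers have room at +y and -y; at +x and -x hinge arms (38 mm from the centre line) are in the way.
- nest (a point): Centre of the nest's floor on the fixed fixture, 29 mm above the bench. White fences 10 mm high stand 33 mm from it at +y, +x, -x; the hinge side is open. Axes: x along the hinge, y across it from the open plate to the nest, z up. The hinge line runs along x through y = -34 mm, z = +21 mm of this frame. The fixture is screwed down; base 116 mm (x) by 150 mm (y), 12 mm thick.
- handle (a point): Middle of the plate's red round handle, a rod 12 mm thick, 48 mm long, parallel to the hinge, sticking out at -x (nest's axes), 30 mm clear of the plate, 72 mm from the hinge's middle. Open: 62 mm from the hinge line at -y and 4 mm below it; closed: 62 mm at +y, 4 mm above it. Pinched from above across y it turns between the fingers, so the hand can stay pointing down along the arc.
- flipper (a joint): Hinge of the plate, rad: 0 = lying open, pegs up (start); pi/2 = upright; pi = swung right over, face down above the nest (stop). Light, no spring; the plate weighs 0.25 kg and once clearly past upright falls by itself. Nothing clamps the ring: soon after the plate passes upright it topples into the nest. The closed plate stays clear of the ring (21 mm above the nest's floor).
Not all that is in view belongs to the job. What is shaped like the valve_ring but orange is not meant.

How it is judged:
On the way:
1. the large ring lies flat on the seat of the open plate, between the pegs, and is let go (value of joint flipper below 0.15 rad and distance between valve_ring and pocket below 0.01 m and z of valve_ring in the frame of pocket below 0.004 m and angle between the z axis of valve_ring and the z axis of pocket, either way round below 0.12 rad and angle between valve_ring's own z axis and vertical below 0.3 rad and contact force between valve_ring and the fingers below 0.1 N), for 0.2 s.
At the end, for the whole second after the job is handed in: The plate is swung right over (within 10 degrees of its closed stop) and the large ring lies upside down and flat (within 10 degrees) on the nest's floor, its centre within 15 mm of the nest's, at rest (value of joint flipper above 2.97 rad and horizontal distance between valve_ring and nest below 0.015 m and z of valve_ring in the frame of nest between 0.008 and 0.016 m and angle between valve_ring's own z axis and vertical above 2.97 rad and linear speed of valve_ring below 0.02 m/s); the robot touches nothing.
It fails at once if the smaller ring is moved by more than 25 mm (distance of small_ring from where it was at the start of the episode above 0.025 m).
It fails at once if the grey vee block is moved by more than 25 mm (distance of vee_block from where it was at the start of the episode above 0.025 m).
It also fails if it takes over 46 s, if anything falls off the work surface, if the arm or the gripper's body presses on something with over 40 N, if the wrist force passes 120 N, or if a joint passes its speed limit or range.

## Working session

There is one attempt and no reset: what is moved stays moved. The work goes in short steps, Python scripts to look and compute and a shell command to move; the robot and the scene stay as the last step left them, time stands still between calls to the robot, and variables do not carry over. Pictures are saved under pics/ and viewed, at most 10 in all, crops included, and the job is handed in when it is done.

```bash
mkdir -p pics; cat > h.py <<'E'
import numpy as np, cv2
from plant import ctrl
def look(name, fn=None):
    im,d=ctrl.read_camera(name)
    if fn: cv2.imwrite('pics/'+fn,im[:,:,::-1])
    return im,d
def world(name,d):
    I=ctrl.camera_info(name);K=np.array(I['K'],float);D=np.array(I['D'],float);T=np.linalg.inv(np.array(I['camera_from_world']))
    v,u=np.mgrid[0:480,0:640]
    p=cv2.undistortPoints(np.stack([u.ravel(),v.ravel()],1).astype(np.float64)[:,None],K,D)[:,0]
    z=d.ravel(); P=np.c_[p*z[:,None],z]
    return (P@T[:3,:3].T+T[:3,3]).reshape(480,640,3)
def s():
    q=ctrl.get_state(); return {k:np.round(q[k],4).tolist() for k in('time','eef_pos','tcp_rot','qpos','opening')}
E
python3 - <<'E'
from h import *
for n in('top','side'):
    im,d=look(n,n+'1.png'); np.savez(n+'1.npz',im=im,d=d,P=world(n,d))
print(s(),ctrl.tcp_to_grasp)
E
```

```text
{'time': 0.1, 'eef_pos': [0.2319, -0.6333, 0.2301], 'tcp_rot': [0.9847, 0.1745, -0.0, -0.0011], 'qpos': [-1.37, 0.2871, 1.578, -0.0, 1.2786, -0.15], 'opening': 1.0011} 0.0187
```

View pics/top1.png

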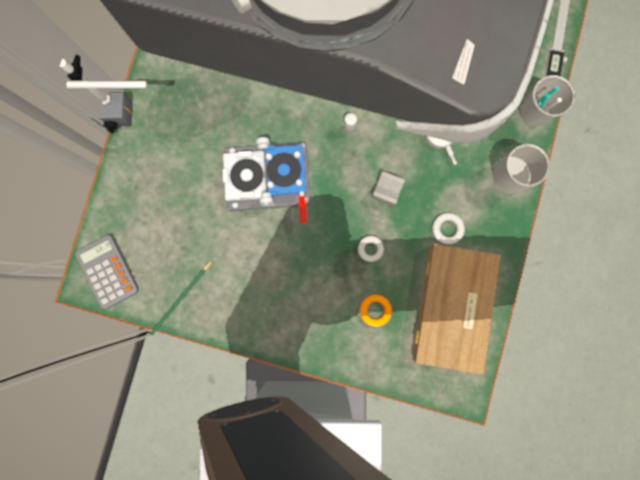

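View pics/side1.png

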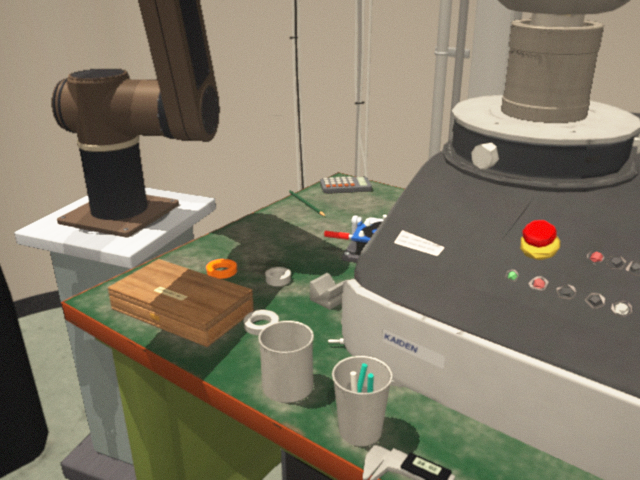

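The top view shows the fixture at about (265,175), with the nest at (245,175), the blue plate at (284,170) and the red handle at (303,209). The wide grey ring is at (448,229) by the wooden box, the small ring at (371,249), the vee block at (389,187), and the orange decoy at (376,311). The side view agrees: the ring is at (261,321), between the box and a cup.

```bash
python3 - <<'E'
from h import *
f=np.load('top1.npz');P=f['P'];im=f['im'].astype(int);hsv=cv2.cvtColor(f['im'],cv2.COLOR_RGB2HSV)
def box(a,b,c,d): 
    m=np.zeros((480,640),bool);m[b:d,a:c]=1;return m
# large ring
for nm,b,zr in(('ring',(425,205,472,253),(0.007,0.018)),('small',(350,230,392,270),(.009,.022)),('vee',(365,165,412,208),(.02,.045))):
    m=box(*b)&(P[...,2]>zr[0])&(P[...,2]<zr[1])&(hsv[...,1]<70)
    q=P[m][:,:2].astype(np.float32);(c,r)=cv2.minEnclosingCircle(q);print(nm,m.sum(),c,r,np.median(P[m][:,2]),q.min(0),q.max(0))
m=box(290,190,315,230)&(im[...,0]>150)&(im[...,1]<60);q=P[m];print('red',m.sum(),np.median(q,0),q.min(0),q.max(0),cv2.minAreaRect(q[:,:2].astype(np.float32)))
m=box(258,140,315,200)&(im[...,2]>120)&(im[...,0]<90);m&=abs(P[...,2]-.05)<.008;q=P[m];print('blue',m.sum(),np.median(q,0),cv2.minAreaRect(q[:,:2].astype(np.float32)))
m=box(215,140,275,215)&(P[...,2]>.02)&(P[...,2]<.034);q=P[m];print('nest floor',m.sum(),cv2.minAreaRect(q[:,:2].astype(np.float32)))
m=box(425,205,510,380)&(P[...,2]>.03);q=P[m];print('box',cv2.boxPoints(cv2.minAreaRect(q[:,:2].astype(np.float32))),np.median(q[:,2]))
m=box(395,110,470,170)&(P[...,2]>.01);q=P[m];print('machine',q[:,:2].min(0),np.median(q,0))
for u,v in((245,175),(284,170),(303,209),(303,197),(303,221),(437,150),(455,160),(350,120),(440,140)):print(u,v,P[v,u].round(3))
cv2.imwrite('pics/c1.png',cv2.resize(f['im'][120:270,205:480,::-1],None,fx=2.9,fy=2.9,interpolation=cv2.INTER_CUBIC))
E
```

```text
ring 486 (0.48690056800842285, -0.2703878879547119) 0.03611292690038681 0.01117323616461835 [ 0.46180114 -0.30336583] [ 0.5195618  -0.24456252]
small 334 (0.4552082419395447, -0.13885293900966644) 0.022008979693055153 0.014345020465750757 [ 0.43397605 -0.15919511] [ 0.47693464 -0.11784223]
vee 607 (0.5616925358772278, -0.16756942868232727) 0.029856210574507713 0.03011135806488663 [ 0.5340857  -0.19377844] [ 0.58945096 -0.14054278]
red 129 [ 0.51711139 -0.0180531   0.05070279] [ 0.49638667 -0.02325169  0.00574235] [ 0.53992228 -0.01011373  0.05511622] ((0.5182133316993713, -0.018428239971399307), (0.044090572744607925, 0.011475417762994766), 9.711764335632324)
blue 658 [0.5903244  0.0117624  0.04992558] ((0.5876561403274536, 0.012889303267002106), (0.08467404544353485, 0.06285607814788818), 4.495842933654785)
nest floor 1755 ((0.5821025967597961, 0.07970058917999268), (0.10994108021259308, 0.08511903882026672), 4.532735347747803)
box [[ 0.24131821 -0.3266526 ]
 [ 0.44432953 -0.35867208]
 [ 0.4885034  -0.07859942]
 [ 0.2854921  -0.04657993]] 0.04120301297362272
machine [ 0.38633246 -0.30636834] [ 0.65435135 -0.24638356  0.0904532 ]
245 175 [0.582 0.085 0.031]
284 170 [0.587 0.014 0.051]
303 209 [ 0.518 -0.02   0.054]
303 197 [ 0.54  -0.019  0.05 ]
303 221 [ 0.498 -0.02   0.051]
437 150 [ 0.637 -0.261  0.002]
455 160 [ 0.619 -0.294 -0.003]
350 120 [ 0.677 -0.1    0.048]
440 140 [ 0.65  -0.262  0.021]
```

View pics/c1.png

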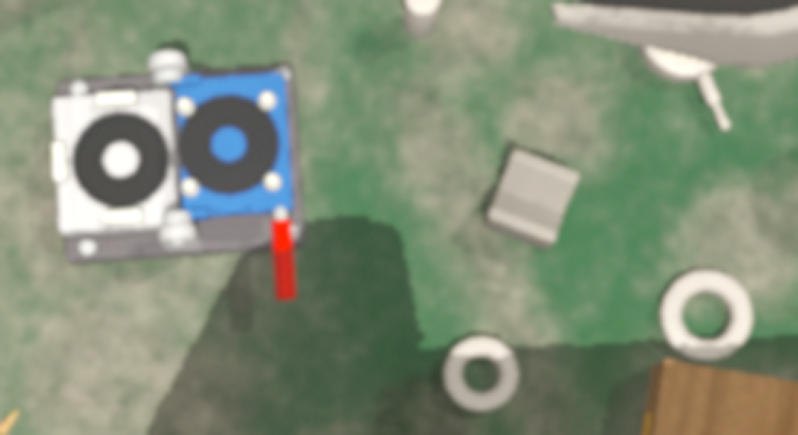

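```bash
cat >> h.py <<'E'
def ray(name,u,v,z):
    I=ctrl.camera_info(name);p=cv2.undistortPoints(np.array([[[u,v]]],float),np.array(I['K'],float),np.array(I['D'],float))[0,0]
    T=np.linalg.inv(np.array(I['camera_from_world']));r=T[:3,:3]@np.r_[p,1];o=T[:3,3];return (o+r*(z-o[2])/r[2])[:2]
def inch(target,yaw):  # shift in tool cm from present measured pose, turn
    from scipy.spatial.transform import Rotation as R
    q=ctrl.get_state();r=R.from_quat(q['tcp_rot']).as_matrix()
    a=np.arctan2(r[1,0],r[0,0]);return (100*r.T@(np.array(target)-q['eef_pos'])).round(2),round(a-yaw,3)
E
python3 - <<'E'
from h import *
f=np.load('top1.npz');P=f['P'];im=f['im'];g=cv2.cvtColor(im,cv2.COLOR_RGB2GRAY);hsv=cv2.cvtColor(im,cv2.COLOR_RGB2HSV)
# ring: light low-saturation blob in its window
w=im[205:246,425:472].astype(int);m=((hsv[205:246,425:472,1]<60)&(g[205:246,425:472]>120)).astype(np.uint8)
cs,_=cv2.findContours(m,cv2.RETR_EXTERNAL,cv2.CHAIN_APPROX_NONE);c=max(cs,key=cv2.contourArea);e=cv2.fitEllipse(c);print(e)
R=ray('top',425+e[0][0],205+e[0][1],.009);print('ring',R)
m=((hsv[140:200,262:312,1]<70)&(im[140:200,262:312].min(2)>150)).astype(np.uint8)
n,l,st,ce=cv2.connectedComponentsWithStats(m)
for i in range(1,n):print(st[i,4],ce[i]+[262,140],ray('top',*(ce[i]+[262,140]),.057).round(4))
print('pegmean view',ray('top',284,169.5,.057),'pocket via nest',ray('top',246.3,175,.029),ray('top',283.8,169.8,.05))
print(inch((*R,.12),.079))
for u,v in((433,245),(500,253),(417,360)):print('box',ray('top',u,v,.041))
E
```

```text
((25.849214553833008, 16.76448631286621), (38.475120544433594, 44.469261169433594), 44.7140998840332)
ring [ 0.50391368 -0.28246124]
56 [264.75       143.57142857] [0.6318 0.0477]
12 [303.08333333 144.91666667] [ 0.6297 -0.0187]
102 [264.99019608 159.01960784] [0.6046 0.0468]
35 [296.57142857 154.22857143] [ 0.6133 -0.0076]
171 [266.15204678 189.16374269] [0.5519 0.0438]
34 [298.5        182.29411765] [ 0.5642 -0.0116]
18 [301.33333333 192.94444444] [ 0.5457 -0.0167]
6 [306.5 198. ] [ 0.537  -0.0256]
pegmean view [0.58636209 0.0136713 ] pocket via nest [0.58236198 0.08295344] [0.58739896 0.01460725]
(array([ 37.6 , -23.57,  11.07]), np.float64(0.272))
box [ 0.45939352 -0.24380801]
box [ 0.44653402 -0.35858658]
box [ 0.26406825 -0.21510347]
```

```bash
python3 - <<'E'
from h import *
f=np.load('top1.npz');P=f['P'];im=f['im'];g=cv2.cvtColor(cv2.imread('pics/top1.png'),cv2.COLOR_BGR2GRAY)
R=ray('top',448.8,228.6,.012);print('eye',R)
q=P[200:256,420:478].reshape(-1,3);q=q[(q[:,2]>.009)&(q[:,2]<.016)]
from scipy.optimize import least_squares
h=cv2.HoughCircles(cv2.resize(g[200:260,420:480],None,fx=6,fy=6,interpolation=cv2.INTER_CUBIC),cv2.HOUGH_GRADIENT,1,60,param1=80,param2=20,minRadius=70,maxRadius=120)
for x,y,r in h[0][:3]:print(x/6+420-.4,y/6+200-.4,r/6,ray('top',x/6+420-.4,y/6+200-.4,.011))
d=np.hypot(*(q[:,:2]-R).T);q=q[d<.035]
r=least_squares(lambda c:np.maximum(0,np.hypot(q[:,0]-c[0],q[:,1]-c[1])-.027)+np.maximum(0,.016-np.hypot(q[:,0]-c[0],q[:,1]-c[1])),R,loss='soft_l1',f_scale=.001);print(r.x,len(q))
print(inch((*r.x,.12),.08),inch((*R,.12),.08))
E
```

```text
eye [ 0.49125037 -0.27796046]
447.85 228.68333 15.816667 [ 0.49119957 -0.27649806]
[ 0.4925312  -0.27673708] 430
(array([ 36.73, -24.5 ,  11.07]), np.float64(0.271)) (array([ 36.57, -24.43,  11.07]), np.float64(0.271))
```

```bash
python3 -m inch '[{"slide":[36.6,-24.4,10.0],"turn":0.271,"grip":7.5},{"slide":[36.6,-24.4,10.0],"turn":0.271,"grip":7.5},{"slide":[36.6,-24.4,10.0],"turn":0.271,"grip":7.5},{"slide":[36.6,-24.4,10.0],"turn":0.271,"grip":7.5},{"slide":[36.6,-24.4,10.0],"turn":0.271,"grip":7.5},{"slide":[36.6,-24.4,10.0],"turn":0.271,"grip":7.5},{"slide":[36.6,-24.4,10.0],"turn":0.271,"grip":7.5},{"slide":[36.6,-24.4,10.0],"turn":0.271,"grip":7.5},{"slide":[36.6,-24.4,10.0],"turn":0.271,"grip":7.5},{"slide":[36.6,-24.4,10.0],"turn":0.271,"grip":7.5},{"slide":[36.6,-24.4,10.0],"turn":0.271,"grip":7.5},{"slide":[36.6,-24.4,10.0],"turn":0.271,"grip":7.5},{"slide":[36.6,-24.4,10.0],"turn":0.271,"grip":7.5}]' 30; python3 -c "
from h import *
look('side','side2.png')
print(s(),inch((.4915,-.277,.01),.08))"
```

```text
time: 1.4
eef_pos: [0.4914, -0.2803, 0.1318]
tcp_rot: [0.999, 0.039, 0.0, 0.0]
contact_force: [0.1, -0.1, 0.4]
opening: 0.882
finger_force: 0.0
{'time': 1.45, 'eef_pos': [0.4914, -0.2804, 0.1318], 'tcp_rot': [0.9992, 0.0388, 0.0003, 0.0003], 'qpos': [-0.6977, 0.1511, 1.929, -0.0001, 1.0606, 0.7955], 'opening': 0.8777} (array([ 0.03, -0.34, 12.18]), np.float64(-0.002))
```

View pics/side2.png

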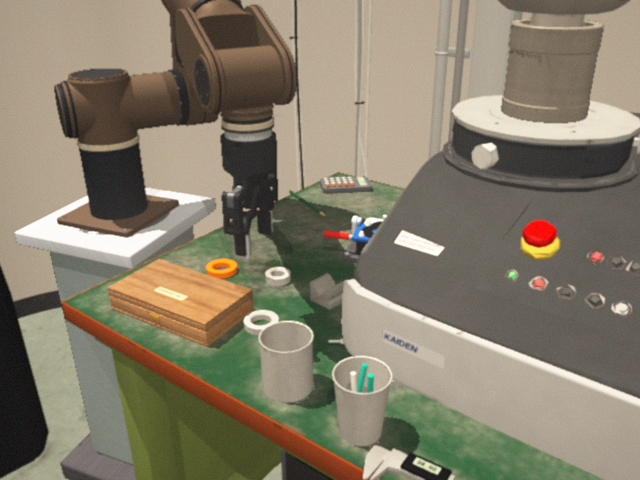

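The gripper hangs above the scene with its fingertips at about (250,245), and the ring is at (261,321). I'll check the ring's position against the side view, then descend to a hover.

```bash
python3 -m inch '[{"slide":[0,-0.3,4],"turn":0,"grip":7.5},{"slide":[0,-0.3,7.5],"turn":0,"grip":7.5},{"slide":[0,-0.3,8.5],"turn":0,"grip":7.5},{"slide":[0,-0.3,8.5],"turn":0,"grip":7.5}]'; python3 -c "
from h import *
im,d=look('side')
cv2.imwrite('pics/c3.png',cv2.resize(im[190:350,170:340,::-1],None,fx=3.5,fy=3.5,interpolation=cv2.INTER_CUBIC))
im,d=look('top')
cv2.imwrite('pics/c4.png',cv2.resize(im[130:270,360:520,::-1],None,fx=4,fy=4,interpolation=cv2.INTER_CUBIC))
print(ray('side',261.5,319,.012),s(),inch((.4915,-.277,.002),.08))"
```

```text
time: 1.85
eef_pos: [0.4902, -0.2759, 0.0448]
tcp_rot: [0.999, 0.039, -0.001, -0.001]
contact_force: [-0.4, 0.7, 1.1]
opening: 0.877
finger_force: 0.0
[ 0.49609994 -0.27911598] {'time': 1.95, 'eef_pos': [0.4923, -0.2772, 0.0478], 'tcp_rot': [0.9992, 0.0395, 0.0009, 0.0008], 'qpos': [-0.6924, 0.2699, 1.9674, 0.0, 0.9019, 0.7995], 'opening': 0.8811} (array([-0.09, -0.04,  4.58]), np.float64(-0.001))
```

View pics/c3.png

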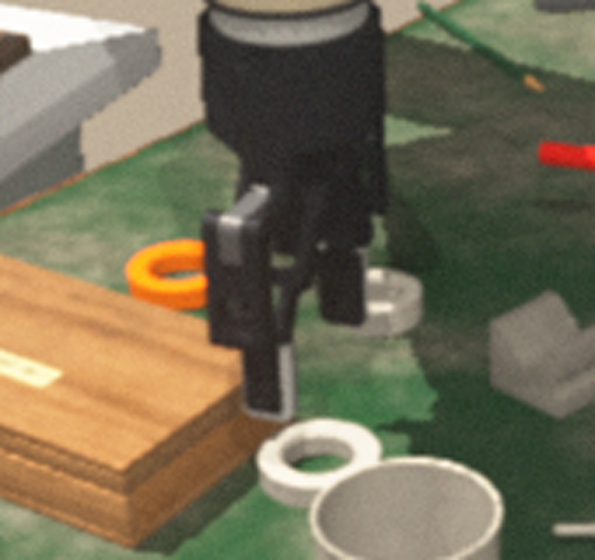

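```bash
python3 -m inch '[{"slide":[0.1,0,2],"turn":0,"grip":7.5},{"slide":[0.1,0,3.6],"turn":0,"grip":7.5},{"slide":[0.1,0,4.3],"turn":0,"grip":7.5},{"slide":[0.1,0,4.5],"turn":0,"grip":7.5},{"slide":[0.1,0,4.5],"turn":0,"grip":7.5}]'; python3 -c "
from h import *
im,d=look('side')
cv2.imwrite('pics/c5.png',cv2.resize(im[190:350,170:340,::-1],None,fx=3.5,fy=3.5,interpolation=cv2.INTER_CUBIC))
print(s(),ctrl.get_state()['contact_force'])"
```

```text
time: 2.45
eef_pos: [0.4927, -0.276, 0.0015]
tcp_rot: [0.999, 0.04, 0.0, 0.0]
contact_force: [-0.2, 0.7, -0.8]
opening: 0.879
finger_force: 0.0
{'time': 2.5, 'eef_pos': [0.493, -0.2762, 0.0019], 'tcp_rot': [0.9992, 0.0399, 0.0003, 0.0003], 'qpos': [-0.6902, 0.3482, 1.9732, 0.0, 0.8193, 0.8008], 'opening': 0.8774} [-0.55186637 -0.00321836 -0.63795969]
```

View pics/c5.png

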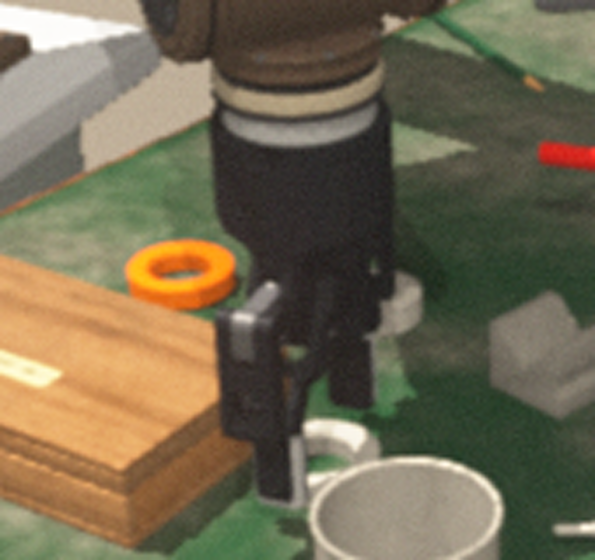

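The fingers straddle the ring: the tips are at crop (280,500) and (352,405), so their midpoint is about the ring's centre (320,460). Closing now.

```bash
python3 -m inch '[{"slide":[0,0,0],"turn":0,"grip":5.0},{"slide":[0,0,0],"turn":0,"grip":5.0},{"slide":[0,0,0],"turn":0,"grip":5.0},{"slide":[0,0,0],"turn":0,"grip":5.0},{"slide":[0,0,0],"turn":0,"grip":5.0},{"slide":[0,0,-1],"turn":0,"grip":5.0},{"slide":[0,0,-3],"turn":0,"grip":5.0},{"slide":[0,0,-7],"turn":0,"grip":5.0},{"slide":[0,0,-11],"turn":0,"grip":5.0},{"slide":[0,0,-13],"turn":0,"grip":5.0},{"slide":[0,0,-13],"turn":0,"grip":5.0}]' 30; python3 -c "
from h import *
im,d=look('side')
cv2.imwrite('pics/c6.png',cv2.resize(im[120:350,150:350,::-1],None,fx=2.5,fy=2.5,interpolation=cv2.INTER_CUBIC))
print(s(),inch((.587,.014,.13),.08))"
```

```text
time: 3.6
eef_pos: [0.4947, -0.2775, 0.1359]
tcp_rot: [0.999, 0.04, 0.003, 0.003]
contact_force: [0.7, 0.7, -0.8]
opening: 0.603
finger_force: 31.6
{'time': 3.65, 'eef_pos': [0.4934, -0.2765, 0.133], 'tcp_rot': [0.9992, 0.0399, 0.0015, 0.0013], 'qpos': [-0.6902, 0.1475, 1.9306, 0.0001, 1.0595, 0.8008], 'opening': 0.6001} (array([ 11.65, -28.21,   0.26]), np.float64(-0.0))
```

View pics/c6.png

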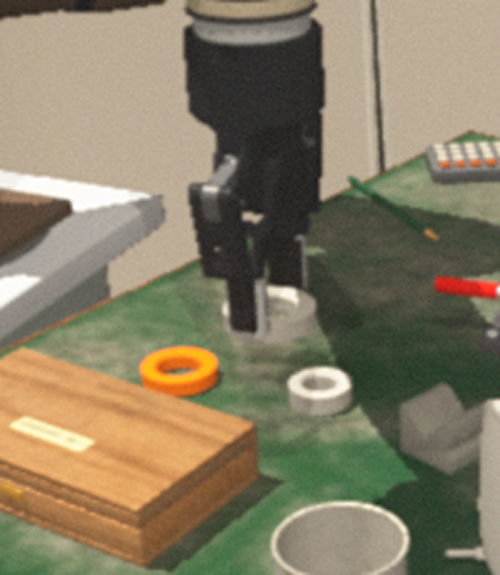

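The ring is in the hand, at crop (270,312). The opening is a little small, so I'll measure where the ring sits in the hand.

```bash
python3 - <<'E'
from h import *
im,d=look('side');P=world('side',d)
hsv=cv2.cvtColor(im,cv2.COLOR_RGB2HSV)
m=np.zeros((480,640),bool);m[225:262,235:282]=1
m&=(hsv[...,1]<70)&(hsv[...,2]>95)&(P[...,2]>.1)
q=P[m];print(m.sum(),q.min(0),q.max(0),np.percentile(q[:,2],[5,25,50,75,95]))
top=q
from scipy.optimize import least_squares
c0=np.array([.4934,-.2765])
g=lambda c:(lambda r:np.maximum(0,r-.027)+np.maximum(0,.016-r))(np.hypot(top[:,0]-c[0],top[:,1]-c[1]))
print(least_squares(g,c0,loss='soft_l1',f_scale=.001).x)
A=np.c_[top[:,:2]-c0,np.ones(len(top))];
t=top[top[:,2]>np.percentile(top[:,2],40)]
print(np.linalg.lstsq(np.c_[t[:,:2]-c0,np.ones(len(t))],t[:,2],rcond=None)[0])
x0,y0=225,215
cv2.imwrite('pics/c7.png',cv2.resize(im[205:275,215:300,::-1],None,fx=7,fy=7,interpolation=cv2.INTER_CUBIC))
I=ctrl.camera_info('side');print(np.linalg.inv(I['camera_from_world'])[:3,3])
E
```

```text
575 [ 0.46742326 -0.98241568  0.12884938] [ 0.88236335 -0.24485853  0.53432564] [0.13133772 0.13624437 0.1410301  0.14292785 0.16555032]
[ 0.49629995 -0.28325205]
[ 0.28300414 -0.39502271  0.1401757 ]
[ 0.88236335 -0.98241568  0.53432564]
```

View pics/c7.png

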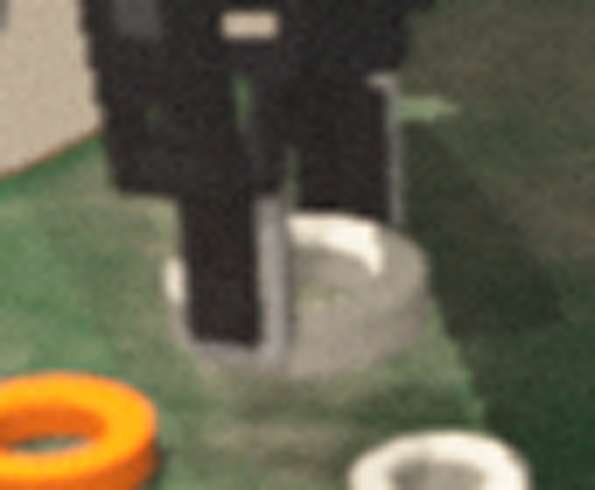

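The ring hangs level in the fingers, spanning about 165 to 430 px across the crop, roughly centred.

```bash
python3 - <<'E'
from h import *
print(ray('side',215+298/7,205+270/7,.144),ray('side',215+298/7,205+292/7,.137))
im,d=look('side');P=world('side',d);hsv=cv2.cvtColor(im,cv2.COLOR_RGB2HSV)
m=np.zeros((480,640),bool);m[234:258,256:277]=1
m&=(hsv[...,1]<70)&(hsv[...,2]>80)&(P[...,2]>.115)&(P[...,2]<.155)&(np.hypot(P[...,0]-.493,P[...,1]+.277)<.05)
q=P[m];print(len(q),q.min(0),q.max(0))
out=q[np.hypot(*(q[:,:2]-[.4934,-.2765]).T)>.02]
from scipy.optimize import least_squares
g=lambda c:(lambda r:np.maximum(0,r-.027)+np.maximum(0,.016-r))(np.hypot(q[:,0]-c[0],q[:,1]-c[1]))
print(least_squares(g,[.4934,-.2765],loss='soft_l1',f_scale=.001).x)
E
```

```text
[ 0.49839715 -0.2823075 ] [ 0.49629645 -0.2790083 ]
365 [ 0.47999514 -0.30313135  0.12756071] [ 0.5208959  -0.24051243  0.14825868]
[ 0.49440923 -0.27712735]
```

```bash
python3 -m inch '[{"slide":[1.9,-4.7,0],"turn":0,"grip":5},{"slide":[3.8,-9.4,0],"turn":0,"grip":5},{"slide":[5.8,-14.1,0],"turn":0,"grip":5},{"slide":[7.7,-18.8,0],"turn":0,"grip":5},{"slide":[9.7,-23.5,0],"turn":0,"grip":5},{"slide":[11.0,-27,0],"turn":0,"grip":5},{"slide":[11.5,-28.2,0],"turn":0,"grip":5},{"slide":[11.5,-28.2,2],"turn":0,"grip":5},{"slide":[11.5,-28.2,4],"turn":0,"grip":5},{"slide":[11.5,-28.2,5],"turn":0,"grip":5},{"slide":[11.5,-28.2,5],"turn":0,"grip":5},{"slide":[11.5,-28.2,5],"turn":0,"grip":5}]'; python3 -c "
from h import *
im,d=look('side')
im2,d=look('top')
cv2.imwrite('pics/c8.png',np.hstack([cv2.resize(im[170:280,280:400,::-1],(400,367)),cv2.resize(im2[130:230,215:324,::-1],(400,367))]))
print(s(),inch((.5863,.014,.053),.08))"
```

```text
time: 4.95
eef_pos: [0.5845, 0.0138, 0.0809]
tcp_rot: [0.999, 0.04, -0.001, -0.0]
contact_force: [-0.4, 0.6, -0.1]
opening: 0.598
finger_force: 31.6
{'time': 5.05, 'eef_pos': [0.5855, 0.0138, 0.0823], 'tcp_rot': [0.9992, 0.0396, 0.0008, 0.0002], 'qpos': [-0.1495, 0.2584, 1.9054, -0.0, 0.9761, 1.3422], 'opening': 0.5977} (array([ 0.08, -0.01,  2.93]), np.float64(-0.001))
```

View pics/c8.png

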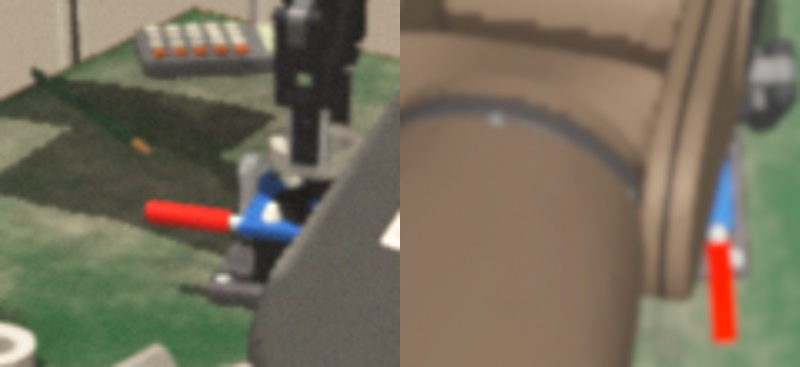

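The ring is above the blue plate in the side view and the handle is free, so I'll lower it.

```bash
python3 -m inch '[{"slide":[0.1,0,1.5],"turn":0,"grip":5},{"slide":[0.1,0,2.3],"turn":0,"grip":5},{"slide":[0.1,0,2.7],"turn":0,"grip":5},{"slide":[0.1,0,2.9],"turn":0,"grip":5},{"slide":[0.1,0,2.9],"turn":0,"grip":5},{"slide":[0.1,0,2.9],"turn":0,"grip":5}]'; python3 -c "
from h import *
print(s(),ctrl.get_state()['contact_force'])"
```

```text
time: 5.65
eef_pos: [0.5856, 0.0145, 0.0526]
tcp_rot: [0.999, 0.04, -0.0, -0.0]
contact_force: [-3.0, -0.6, 3.7]
opening: 0.603
finger_force: 32.0
{'time': 5.65, 'eef_pos': [0.5856, 0.0145, 0.0526], 'tcp_rot': [0.9992, 0.04, -0.0004, -0.0], 'qpos': [-0.1483, 0.3037, 1.9131, -0.0002, 0.9255, 1.3426], 'opening': 0.6027} [-3.04167838 -0.62141592  3.7064053 ]
```

```bash
python3 -m inch '[{"slide":[-0.1,0,0],"turn":0,"grip":5},{"slide":[-0.1,0,0],"turn":0,"grip":5},{"slide":[-0.1,0,0],"turn":0,"grip":7},{"slide":[-0.1,0,0],"turn":0,"grip":7},{"slide":[-0.1,0,0],"turn":0,"grip":7},{"slide":[-0.1,0,-2],"turn":0,"grip":7},{"slide":[-0.1,0,-6],"turn":0,"grip":7},{"slide":[-0.1,0,-11],"turn":0,"grip":7},{"slide":[-4,4,-14],"turn":0,"grip":6},{"slide":[-6.7,9,-14],"turn":0,"grip":6},{"slide":[-6.7,13.5,-14],"turn":0,"grip":6},{"slide":[-6.7,15,-14],"turn":0,"grip":6}]'; python3 -c "
from h import *
im,d=look('top'); P=world('top',d); np.savez('t2.npz',im=im,P=P)
cv2.imwrite('pics/c9.png',cv2.resize(im[130:230,215:324,::-1],None,fx=5.5,fy=5.5,interpolation=cv2.INTER_CUBIC))
print(s())
r=P[140:200,258:312];hsv=cv2.cvtColor(im[140:200,258:312],cv2.COLOR_RGB2HSV)
m=(r[...,2]>.059)&(r[...,2]<.075)&(hsv[...,1]<60);q=r[m];print(len(q),cv2.minEnclosingCircle(q[:,:2].astype(np.float32)),np.percentile(q[:,2],[5,50,95]),np.linalg.lstsq(np.c_[q[:,:2]-q[:,:2].mean(0),np.ones(len(q))],q[:,2],rcond=None)[0])
"
```

```text
time: 6.85
eef_pos: [0.5302, -0.1432, 0.1932]
tcp_rot: [0.999, 0.039, 0.001, 0.001]
contact_force: [1.4, 0.9, 0.3]
opening: 0.699
finger_force: 0.0
{'time': 6.9, 'eef_pos': [0.5306, -0.146, 0.1931], 'tcp_rot': [0.9993, 0.0379, 0.0007, 0.0019], 'qpos': [-0.4516, 0.0461, 1.9218, -0.0029, 1.1707, 1.0444], 'opening': 0.699}
510 ((0.5865135192871094, 0.036257725208997726), 0.05373803898692131) [0.0594256  0.06142797 0.06403184] [ 0.00204903 -0.00561029  0.06154519]
```

View pics/c9.png

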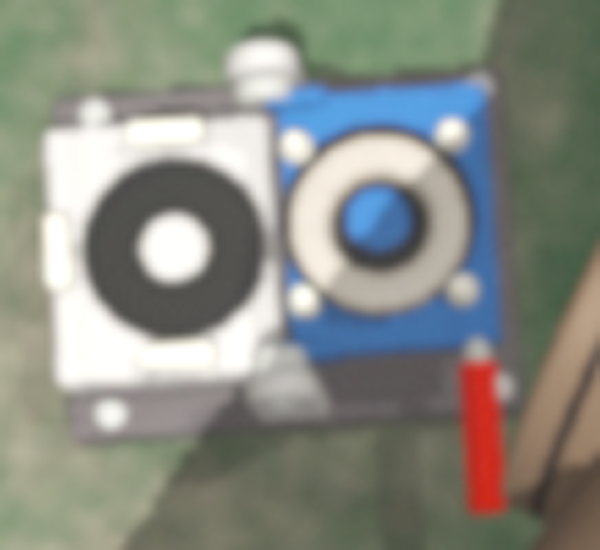

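The ring lies flat and centred between the four pegs: its centre is at crop (379,221), and its top is level at 61.5 mm. Next is the handle, centred at crop (484,437).

```bash
python3 - <<'E'
from h import *
P=np.load('t2.npz')['P'];im=np.load('t2.npz')['im'].astype(int)
m=(im[...,0]>150)&(im[...,1]<70)&(im[...,2]<70);m[:190]=0;m[232:]=0;m[:,:290]=0;m[:,315:]=0
print(m.sum(),cv2.minAreaRect(P[m&(P[...,2]>.04)][:,:2].astype(np.float32)),np.percentile(P[m][:,2],90))
print(inch((.5124,-.0199,.13),.08),inch((.5124,-.0199,.031),.08))
for t in range(0,181,10):
    a=np.radians(t);print(t,round(-(62-62*np.cos(a)-4*np.sin(a))/10,2),round(-(62*np.sin(a)-4*np.cos(a)+4)/10,2))
E
```

```text
157 ((0.4621628522872925, -0.03336929902434349), (0.16159646213054657, 0.01668609119951725), 15.10918140411377) 0.053294961532923166
(array([ -0.87, -12.74,   6.26]), np.float64(-0.004)) (array([ -0.88, -12.77,  16.16]), np.float64(-0.004))
0 -0.0 -0.0
10 -0.02 -1.08
20 -0.24 -2.14
30 -0.63 -3.15
40 -1.19 -4.08
50 -1.91 -4.89
60 -2.75 -5.57
70 -3.7 -6.09
80 -4.73 -6.44
90 -5.8 -6.6
100 -6.88 -6.58
110 -7.94 -6.36
120 -8.95 -5.97
130 -9.88 -5.41
140 -10.69 -4.69
150 -11.37 -3.85
160 -11.89 -2.9
170 -12.24 -1.87
180 -12.4 -0.8
```

```bash
python3 -m inch '[{"slide":[-0.9,-4.7,2],"turn":0,"grip":5},{"slide":[-0.9,-9,4],"turn":0,"grip":5},{"slide":[-0.9,-12.2,6],"turn":0,"grip":5},{"slide":[-0.9,-12.8,8],"turn":0,"grip":5},{"slide":[-0.9,-12.8,11],"turn":0,"grip":5},{"slide":[-0.9,-12.8,14],"turn":0,"grip":5},{"slide":[-0.9,-12.8,15.7],"turn":0,"grip":5},{"slide":[-0.9,-12.8,16.1],"turn":0,"grip":5},{"slide":[-0.9,-12.8,16.1],"turn":0,"grip":5}]'; python3 -c "
from h import *
im,d=look('side')
cv2.imwrite('pics/c10.png',cv2.resize(im[150:290,260:400,::-1],None,fx=4,fy=4,interpolation=cv2.INTER_CUBIC))
print(s(),inch((.5124,-.0199,.031),.08))"
```

```text
time: 7.8
eef_pos: [0.5113, -0.0133, 0.0308]
tcp_rot: [0.999, 0.04, -0.001, -0.0]
contact_force: [-0.6, -0.9, 0.3]
opening: 0.585
finger_force: 0.0
{'time': 7.85, 'eef_pos': [0.5122, -0.0136, 0.0318], 'tcp_rot': [0.9992, 0.0399, 0.0003, 0.0001], 'qpos': [-0.2247, 0.1955, 2.0971, 0.0, 0.8483, 1.2663], 'opening': 0.5848} (array([-0.03,  0.63,  0.08]), np.float64(-0.0))
```

View pics/c10.png

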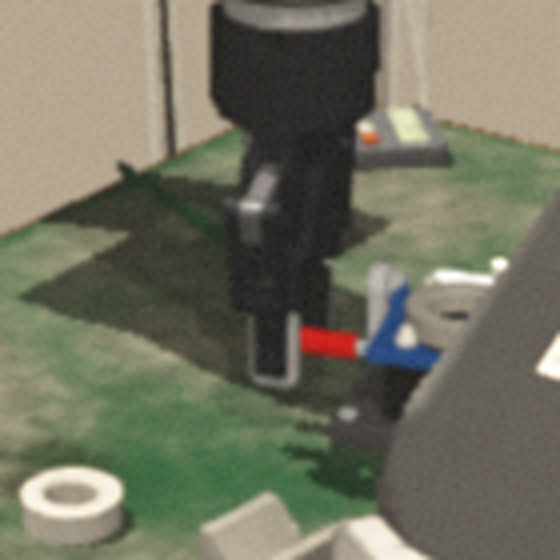

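The rod passes between the fingers at crop (300,340), and the ring is still on the plate. I'll centre on the rod and close.

```bash
python3 -m inch '[{"slide":[0,0.6,0],"turn":0,"grip":4},{"slide":[0,0.6,0],"turn":0,"grip":2},{"slide":[0,0.6,0],"turn":0,"grip":0.8},{"slide":[0,0.6,0],"turn":0,"grip":0.8},{"slide":[0,0.6,0],"turn":0,"grip":0.8},{"slide":[0,0.6,0],"turn":0,"grip":0.8},{"slide":[0,0.6,0],"turn":0,"grip":0.8},{"slide":[0,0.6,0],"turn":0,"grip":0.8}]' 20
```

```text
time: 8.65
eef_pos: [0.5129, -0.0187, 0.0324]
tcp_rot: [0.999, 0.04, 0.001, -0.001]
contact_force: [-0.8, 5.1, 5.3]
opening: 0.129
finger_force: 21.7
```

```bash
python3 -m inch '[{"slide":[0,0,-1.1],"turn":0,"grip":0.8},{"slide":[0,-0.24,-2.14],"turn":0,"grip":0.8},{"slide":[0,-0.63,-3.15],"turn":0,"grip":0.8},{"slide":[0,-1.2,-4.08],"turn":0,"grip":0.8},{"slide":[0,-1.9,-4.9],"turn":0,"grip":0.8},{"slide":[0,-2.75,-5.57],"turn":0,"grip":0.8},{"slide":[0,-3.7,-6.1],"turn":0,"grip":0.8},{"slide":[0,-4.73,-6.44],"turn":0,"grip":0.8},{"slide":[0,-5.8,-6.6],"turn":0,"grip":0.8},{"slide":[0,-6.9,-6.58],"turn":0,"grip":0.8},{"slide":[0,-7.94,-6.36],"turn":0,"grip":0.8},{"slide":[0,-8.95,-5.97],"turn":0,"grip":0.8},{"slide":[0,-9.9,-5.4],"turn":0,"grip":0.8},{"slide":[0,-10.7,-4.7],"turn":0,"grip":0.8},{"slide":[0,-11.4,-3.85],"turn":0,"grip":0.8},{"slide":[0,-11.9,-2.9],"turn":0,"grip":0.8},{"slide":[0,-12.2,-1.9],"turn":0,"grip":0.8},{"slide":[0,-12.4,-0.9],"turn":0,"grip":0.8},{"slide":[0,-12.4,-0.8],"turn":0,"grip":0.8},{"slide":[0,-12.4,-0.8],"turn":0,"grip":0.8}]'; python3 -c "
from h import *
print(s(),ctrl.get_state()['contact_force'])"
```

```text
time: 10.65
eef_pos: [0.5028, 0.1048, 0.0384]
tcp_rot: [0.999, 0.04, 0.001, -0.001]
contact_force: [5.4, 2.5, 0.9]
opening: 0.127
finger_force: 23.2
{'time': 10.65, 'eef_pos': [0.5028, 0.1048, 0.0384], 'tcp_rot': [0.9992, 0.0395, 0.0005, -0.0008], 'qpos': [0.0069, 0.1856, 2.0932, 0.0021, 0.8618, 1.4973], 'opening': 0.1271} [5.4106937  2.53378527 0.9342002 ]
```

```bash
python3 -m inch '[{"slide":[0,0,0],"turn":0,"grip":4},{"slide":[0,0,0],"turn":0,"grip":4},{"slide":[0,0,0],"turn":0,"grip":4},{"slide":[0,0,0],"turn":0,"grip":4},{"slide":[0,0,-2],"turn":0,"grip":4},{"slide":[0,0,-6],"turn":0,"grip":4},{"slide":[0,0,-11],"turn":0,"grip":4},{"slide":[0,4,-14],"turn":0,"grip":4},{"slide":[0,9,-14],"turn":0,"grip":4},{"slide":[0,14,-14],"turn":0,"grip":4},{"slide":[0,19,-14],"turn":0,"grip":4},{"slide":[0,24,-14],"turn":0,"grip":4},{"slide":[0,24,-14],"turn":0,"grip":4},{"slide":[0,24,-14],"turn":0,"grip":4}]'; python3 - <<'E'
from h import *
im,d=look('top');P=world('top',d);im2,_=look('side')
cv2.imwrite('pics/c11.png',np.hstack([cv2.resize(im[130:230,215:324,::-1],(400,367),interpolation=cv2.INTER_CUBIC),cv2.resize(im2[170:280,280:400,::-1],(400,367),interpolation=cv2.INTER_CUBIC)]))
q=P[155:195,230:262].reshape(-1,3);print(np.percentile(q[:,2],[5,25,50,75,95]))
q=q[(q[:,2]>.045)&(q[:,2]<.07)];print(len(q),np.linalg.lstsq(np.c_[q[:,:2]-q[:,:2].mean(0),np.ones(len(q))],q[:,2],rcond=None)[0],s())
E
```

```text
time: 12.05
eef_pos: [0.5209, -0.136, 0.1789]
tcp_rot: [0.999, 0.038, -0.001, -0.001]
contact_force: [-0.3, 0.5, -0.8]
opening: 0.47
finger_force: 0.0
[0.05505676 0.05668183 0.05771129 0.05874164 0.06029284]
1272 [-0.00386048  0.00174126  0.05768251] {'time': 12.15, 'eef_pos': [0.521, -0.1341, 0.1788], 'tcp_rot': [0.9992, 0.0401, -0.0006, -0.0005], 'qpos': [-0.4408, 0.0355, 1.9604, 0.0004, 1.1471, 1.0495], 'opening': 0.4655}
```

View pics/c11.png

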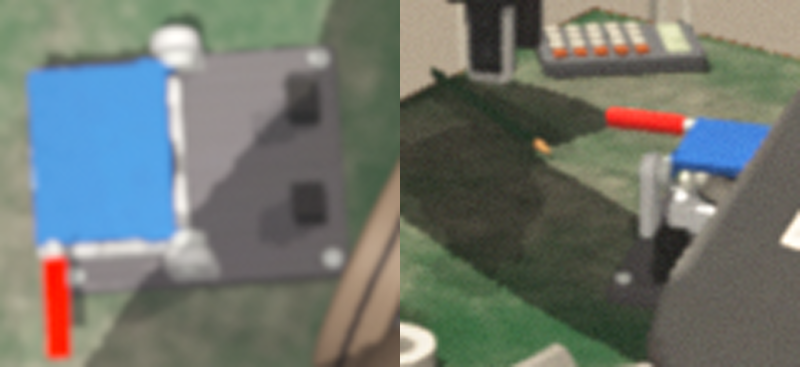

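```bash
python3 - <<'E'
from h import *
from scipy.spatial.transform import Rotation
im,d=look('side');P=world('side',d).reshape(-1,3)
c=np.array([.587,.014])+.068*np.array([-.08,.997]);a=.08
R=np.array([[np.cos(a),-np.sin(a)],[np.sin(a),np.cos(a)]])
L=np.c_[(P[:,:2]-c)@R,P[:,2]-.029]*1000
m=(np.hypot(L[:,0],L[:,1])<31)&(L[:,2]>-3)&(L[:,2]<17);q=L[m]
print(len(q));print(np.c_[q,np.hypot(q[:,0],q[:,1]),im.reshape(-1,3)[m]].round(0)[::max(1,len(q)//25)])
E
```

```text
77
[[-21.  -8.  11.  22. 122. 121. 121.]
 [-19. -14.  12.  24. 128. 123. 113.]
 [-14. -12.  11.  18. 105. 102.  95.]
 [-21. -17.  10.  26. 150. 145. 127.]
 [-14. -20.  13.  24. 111. 104.  91.]
 [ -9. -16.  12.  19. 106. 100.  91.]
 [-31.   2.  -1.  31. 138. 134. 123.]
 [-21. -13.   7.  25. 123. 120. 110.]
 [-13. -24.  13.  27. 121. 116. 104.]
 [ -8. -20.  12.  22. 117. 109.  98.]
 [-26. -10.   2.  28. 116. 110. 102.]
 [-17. -21.   9.  27. 112. 104.  94.]
 [-11. -24.  11.  27. 139. 127. 114.]
 [ -5. -24.  11.  25. 123. 114. 103.]
 [-23. -14.   3.  27.  99.  90.  83.]
 [-16. -18.   5.  24. 130. 123. 110.]
 [ -9. -23.   8.  25. 143. 138. 120.]
 [-25. -12.  -1.  28. 101.  95.  91.]
 [-18. -17.   2.  25. 123. 117. 101.]
 [-11. -22.   5.  25. 145. 136. 121.]
 [-22. -19.   1.  29. 101. 102.  96.]
 [-15. -23.   3.  27. 115. 104.  97.]
 [ -9. -25.   5.  26. 143. 133. 118.]
 [-19. -22.   0.  29. 113. 110. 105.]
 [-13. -20.   0.  24. 102.  99.  87.]
 [-14. -25.  -0.  29. 155. 146. 138.]]
```

The depth points show a flat ring 12 mm high, with its outer wall about 26 mm from the nest's centre: it is seated in the nest.

```bash
python3 -c "
from plant import ctrl
print(ctrl.sign_off())"
```

```text
the job is handed in; nothing more can be done
None
```

The job is handed in: the large ring lies flat in the nest by depth reading (its upside-down side was not seen directly), the plate is closed and let go, and the small ring and vee block were not touched; I viewed 12 pictures, two over the limit of 10.

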